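# Load a shell disc and close the bonding fixture

## Robot

A 6-joint arm with a two-finger parallel gripper is mounted at the origin on the work surface. World frame = base frame: x ahead of the robot, y to its left, z up, the work surface at z = 0. Lengths are in m, angles in rad, forces in N, time in s.
With the tool pointing down it reaches from about 0.3 to 0.75 m from the base axis. Payload 8.5 kg.
Tool frame: the origin (TCP) lies at the very end of the fingers, on their centre line; the grasp point (between the pads) lies 19 mm behind it; z points along the fingers, y is the line along which they close (so a half turn about z gives the same grasp; the last joint's range is limited). The gripper opens to 88 mm and grips with 3 to 60 N. Pads are 18 mm wide; open, the fingers measure 123 mm over their backs; the gripper's body (75 mm by 187 mm) begins 45 mm behind the grasp point.
Start: joints at [-0.215, 0.381, 1.297, -0, 1.464, -0.215], TCP at [0.55, 0, 0.239] pointing down, gripper open.
Joint ranges: [-3.11, 3.11], [-0.89, 2.33], [0.22, 2.48], [-1.42, 4.56], [0.17, 2.85], [-2.88, 2.88]. Speed limits (rad/s): [2.39, 2.39, 3.14, 3.14, 3.14, 3.14].

## Interface

Orientations are given as a rotation vector (axis times angle).
In Python, from rig import ctrl, optics gives the robot as it stands. The module is installed in compiled form; this text tells all that it offers.
- The arm moves only by the tool step_arm, never from a script. Its argument "moves" is one flat list of numbers, 6 for each row, row after row: the shift along the tool's x, y, z in units of 20 cm (1.0 is 20 cm), then the turn, a rotation vector about the tool's x, y, z in units of pi rad (1.0 is pi rad). A call has 1 to 12 rows; each row is the pose to reach, as a shift and turn from the pose commanded when the call began, along the tool's axes at that moment, turning the shorter way round; what a row does not reach only later rows make up. A row lasts 1/10 s, in which the tool goes at most 50 mm and 8.59 degrees, less where a joint would pass 70% of its speed; a pose out of reach is approached as far as the arm can. A call with a number of a shift or a turn outside -1 to 1 is refused whole. A call with a gripper value outside its range is refused whole. "fingers" is the opening, from -1 (shut) to 1 (fully open), set as the call begins (left out, the last holds). The fingers move at their own pace and stop on an object; the grip force is fixed at half the most. Time passes only in rows, so rows that repeat a pose let the fingers close. It gives the time, the measured TCP pose, the force, the opening and the grip force at its end, in the units of the state.
- ctrl.observe(): the state, without advancing time (a new reading comes with each control period).
- optics.get_image(name): name is "scene" or "side" or "wrist"; returns a dict with "image" (480x640x3 uint8, red, green, blue), "z_map" (480x640 float32, m along the optical axis (not along the pixel's ray), 0 where there is no reading), "intrinsics" (3x3 intrinsics, pixels), "origin" and "rotation" of the camera in the world. Camera axes: x right, y down, z forward; pixel columns grow to the right and rows downward; lengths in m; the calibration is good to about 2 mm. A picture is of the moment at which its call begins.
- ctrl.finish_job(): hands the job in; it is judged then, once.
The state is a dict: "time": time; "joint_pos": joint angles; "qd": joint speeds; "joint_efforts": joint torques, N m; "eef_pos": TCP position; "tcp_rot": TCP orientation; "force": force on the tool from outside, world axes, zero at the start; "wrist_torque": the same for the moment, N m; "grip_width": opening from 0.0 (shut) to 1.0 (fully open); "grasp_force": force on a finger pad.
Only numpy, scipy, OpenCV 4.12 (cv2) and the standard library are available. Lean on these libraries where they do the work, as an engineer would, in place of code of your own. Each camera call takes 0.05 s, during which the arm holds its last target. There are 200 camera calls.

## Task

Lay the loose pink disc flat in the round pocket of the blue bonding nest; then take the aluminium clamp plate off its sloping plywood stand by its black handle, lower it over the nest's two guide pins and press it down past the spring catches until it lies flush on the nest. Keep hold of the plate until it is threaded on the pins, do not drop or ram it, and leave the other loose things where they are.

Things in the scene. Friction and masses are not known exactly. Their poses are not given: they have to be found in the camera images.
- bed: Dark steel fixture bed fixed to the table, 180 (x) x 170 (y) x 12 mm; origin at the centre of its underside, z up. The blue nest is clamped on it, axes parallel to the bed's: centred in x, but in y on a cross slide anywhere within 10 mm of the bed's centre. Its actual place is not reported: see or feel it. The points below are fixed to the bed, not to the nest.
- nest_mid (a point): Centre of the nest's flat top (deck), 42 mm above the table, if the nest stands centred; shift by up to 10 mm along the bed's y. The nest is 170 (x) x 120 (y) x 30 mm; its straight sides stand 60 mm either side of its centre. Round pocket at its centre, 53 mm across, 15 mm deep, 2 mm chamfer.
- tall_pin (a point): Top of the tall guide pin if the nest stands centred (same shift): nest x -40, y +35 mm, 12 mm diameter, top 45 mm above the deck, chamfered 2 mm.
- short_pin (a point): Top of the short guide pin if the nest stands centred (same shift): nest x +40, y -25 mm, 10 mm diameter, top 37 mm above the deck, chamfered 2 mm.
- catch (a point): One of two spring catches if the nest stands centred (same shift), at nest x +63 and -63, y 0, 17 mm above the deck: brass roller 20 mm long in y, 20 mm diameter, overhanging the plate's x edge by 2 mm and giving way outward. Housings behind, x +-71 to 84, reach 30 mm above the deck. Pushing the plate past both takes about 10 to 20 N down.
- plate: Aluminium clamp plate, 110 (x) x 100 (y) x 12 mm, about 0.4 kg; origin at the centre of its underside, z out of the upper face. Through holes 14 mm at x -40, y +35 (tall pin) and 12 mm at x +40, y -25 (short pin); it fits one way round only, with its axes along the nest's. It starts lying on the sloping stand, face tilted about 30 degrees away from the robot.
- plate_grip (a point): Centre of the plate's black handle bar: 47 mm above the underside, over the plate's centre. The bar runs along the plate's x, 64 mm long, 16 mm wide (y), 16 mm high; it stands on posts 12 mm square at x +-25, leaving 27 mm open beneath it.
- stand: Plywood stand fixed to the table, about 150 x 120 mm, 100 mm high; origin at the centre of its underside. Its top slopes 30 degrees, lower edge towards its +x (away from the robot), where a ledge 8 mm high stops the plate. The plate's origin lies about 60 mm above the table over the stand's origin.
- disc: Loose pink plastic shell disc, 50 mm diameter, 14 mm thick; origin at the centre of its underside, z up its axis. Either face may be up. It starts in the white tray.
- tray: White plastic tray fixed to the table, 180 (x) x 200 (y) mm, walls 25 mm high and 4 mm thick, floor about 4 mm above the table; origin at the centre of its underside.
- module_a: Bystander: white and green circuit module, 22 x 34 x 14 mm, in the tray; origin under its centre.
- module_b: Bystander: a second such module in the tray.
- motor: Bystander: small steel motor standing upright, 28 mm diameter, 42 mm high with its shaft; origin under its centre.
- knife: Bystander: yellow and black utility knife lying flat, 175 x 26 x 14 mm; origin under the handle's centre.
- glue: Bystander: white bottle with a red cap, 44 mm diameter, 110 mm high; origin under its centre.
- dish: Bystander: clear shallow dish, 84 mm across, 16 mm high; origin under its centre.
- driver: Bystander: screwdriver lying on the table, 160 mm long.

How it is judged:
On the way, in this order (a step that is already met when the one before it is completed fails the run):
1. the pink disc lies flat in the nest's pocket (z of disc in the frame of bed between 0.02 and 0.03 m and horizontal distance between disc and bed below 0.016 m and angle between the z axis of disc and the z axis of bed, either way round below 0.08 rad), for 0.2 s.
2. the gripper holds the plate, level, with both pins in its holes (underside less than 33 mm above the deck) (x of plate in the frame of bed between -0.005 and 0.005 m and y of plate in the frame of bed between -0.015 and 0.015 m and z of plate in the frame of bed below 0.075 m and angle between the z axis of plate and the z axis of bed, either way round below 0.15 rad and contact force between the fingers and plate above 1 N), for 0.1 s.
At the end, for the whole second after the job is handed in: Disc flat in the pocket (within 3 mm of its floor, tilt under 0.08 rad). Plate on the deck over both pins: at most 2.5 mm above it, tilt under 0.035 rad, x axis along the bed's within 0.06 rad, within 5 mm (x) and 15 mm (y) of the bed's centre, at rest, released (all of step 1 and x of plate in the frame of bed between -0.005 and 0.005 m and y of plate in the frame of bed between -0.015 and 0.015 m and z of plate in the frame of bed below 0.0445 m and angle between the z axis of plate and the z axis of bed, either way round below 0.035 rad and angle between the x axis of plate and the x axis of bed, either way round below 0.06 rad and linear speed of plate below 0.02 m/s); the robot touches nothing.
It fails at once if the plate is dropped or rammed onto the fixture (faster than 0.4 m/s within 45 mm above the deck) (horizontal distance between plate and bed below 0.03 m and z of plate in the frame of bed below 0.087 m and linear speed of plate above 0.4 m/s).
It fails at once if a bystander is moved by more than 40 mm (distance of any of module_a, module_b, motor, knife, glue, dish, driver from where it was at the start of the episode above 0.04 m).
It also fails if it takes over 72 s, if anything falls off the work surface, if the arm or the gripper's body presses on something with over 40 N, if the wrist force passes 120 N, or if a joint passes its speed limit or range.

## Working session

There is one attempt and no reset: what is moved stays moved. The work goes in short steps, Python scripts to look and compute and a tool call to move; the robot and the scene stay as the last step left them, time stands still between calls to the robot, and variables do not carry over. Pictures are saved under pics/ and viewed, at most 10 in all, crops included, and the job is handed in when it is done.

Besides the shell and the picture viewer there is one more tool, called after ">>>" by a JSON object that holds its "fn" and its "kwargs", one argument or row to a line. step_arm: Moves the arm, as the interface text tells. Its arguments: {"type":"object","properties":{"moves":{"type":"array"},"fingers":{"type":"number"}},"required":["moves"]}

```bash
mkdir -p pics
cat > h.py <<'E'
import numpy as np, cv2
from scipy.spatial.transform import Rotation as R
from rig import ctrl, optics
def grab(n):
    d=optics.get_image(n); np.savez(f'{n}.npz',**d); return d
def pts(d):
    z=d['z_map'];K=np.array(d['intrinsics']);v,u=np.mgrid[:z.shape[0],:z.shape[1]]
    c=np.stack([(u-K[0,2])/K[0,0]*z,(v-K[1,2])/K[1,1]*z,z],-1)
    Rm=np.array(d['rotation']); Rm=Rm if Rm.shape==(3,3) else R.from_rotvec(Rm).as_matrix()
    P=c@Rm.T+np.array(d['origin']); P[z<=0]=np.nan; return P
def save(im,n): cv2.imwrite(f'pics/{n}.png',cv2.cvtColor(im,cv2.COLOR_RGB2BGR))
def rel(p,rv=None):
    s=ctrl.observe(); T=R.from_rotvec(s['tcp_rot']); 
    sh=T.inv().apply(np.array(p)-s['eef_pos'])/0.2
    t=(T.inv()*R.from_rotvec(rv)).as_rotvec()/np.pi if rv is not None else np.zeros(3)
    return np.round(np.r_[sh,t],4)
E
python3 - <<'E'
from h import *
s=ctrl.observe(); print(s)
for n in ('scene','side','wrist'):
    d=grab(n); save(d['image'],n); print(n,d['origin'],d['rotation'],d['intrinsics'])
E
```

```text
{'time': 0.0, 'joint_pos': array([-2.15299110e-01,  3.81186461e-01,  1.29821942e+00, -2.00857739e-05,
        1.46360666e+00, -2.15306427e-01]), 'qd': array([ 6.09785660e-06,  6.19086223e-04, -6.99403614e-04,  1.84584443e-04,
        5.94331348e-05, -2.22515932e-04]), 'joint_efforts': array([-6.18006070e-04, -4.37936819e+01, -2.24552107e+01,  7.13253510e-02,
        3.52583989e-02, -8.49877097e-05]), 'eef_pos': array([5.49729180e-01, 5.22671687e-05, 2.38156837e-01]), 'tcp_rot': array([-2.22059317e+00, -2.22061422e+00,  1.22969472e-03]), 'force': array([-0.27341667,  0.03233206, -0.09475473]), 'wrist_torque': array([0.00442712, 0.03719034, 0.03490174]), 'grasp_force': 0.0, 'grip_width': 0.9993395934946919}
scene [0.83955687 0.48086175 0.81327208] [-0.69674439 -2.75540067  0.88986763] [[565.44998752   0.         322.34132696]
 [  0.         565.44998752 244.61220117]
 [  0.           0.           1.        ]]
side [0.44689535 0.81034494 0.57652952] [-0.18475158  2.63947176 -1.52525835] [[469.91886576   0.         310.73437276]
 [  0.         469.91886576 233.55315066]
 [  0.           0.           1.        ]]
wrist [0.54915749 0.07678059 0.38457584] [ 2.84127463e+00  5.91004819e-04 -9.45001699e-04] [[367.34717629   0.         317.26376207]
 [  0.         367.34717629 242.63002632]
 [  0.           0.           1.        ]]
```

View pics/scene.png

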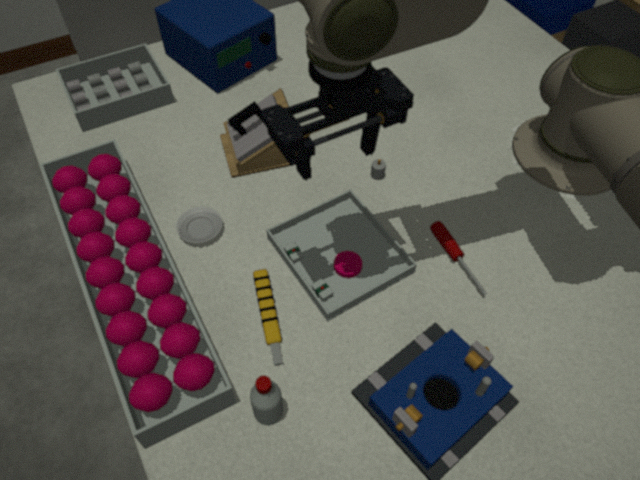

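View pics/side.png

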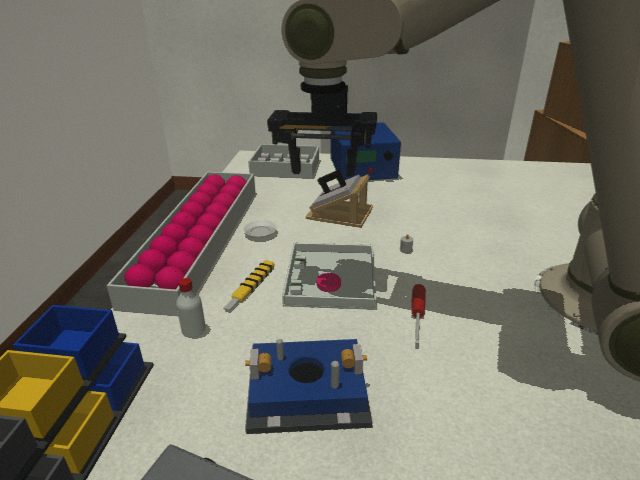

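The scene view shows the disc at (347,264) in the tray, the nest pocket at (441,391) with pins at (411,390) and (484,386), and the catches at (407,418) and (478,357). The plate is on its stand near (265,125). The side view shows the handle at (332,182), with tall pin at (335,375).

```bash
cat > m.py <<'E'
from h import *
for n in ('scene','side'):
    d=dict(np.load(n+'.npz'));P=pts(d);im=d['image'].astype(int);r,g,b=im[...,0],im[...,1],im[...,2]
    x,y,z=P[...,0],P[...,1],P[...,2]
    pink=(r>100)&(g<70)&(b>50)&(r>b+40)&(x<0.62)
    Q=P[pink&(z<0.05)]; print(n,'disc',len(Q),Q[:,:2].min(0),Q[:,:2].max(0),np.percentile(Q[:,2],[5,50,95]))
    hsv=cv2.cvtColor(d['image'],cv2.COLOR_RGB2HSV)
    deck=(abs(z-0.042)<0.005)&(hsv[...,0]>105)&(hsv[...,0]<125)&(hsv[...,1]>150)&(y>0.1)&(x<0.7)&(y<.6)
    k,l,st,_=cv2.connectedComponentsWithStats(deck.astype(np.uint8)); i=1+st[1:,4].argmax(); Q=P[l==i]
    print('deck',len(Q),np.median(Q[:,2]),cv2.minAreaRect(Q[:,:2].astype(np.float32)))
    c=Q[:,:2].mean(0)
    pin=(z>0.07)&(np.hypot(x-c[0],y-c[1])<0.075)&(z<0.1)
    k,l,st,ce=cv2.connectedComponentsWithStats(pin.astype(np.uint8))
    for i in range(1,k):
        if st[i,4]>5: Q=P[l==i]; print(' pin',st[i,4],ce[i],Q.mean(0),Q[:,2].max())
    bed=(abs(z-0.012)<0.004)&(np.hypot(x-c[0],y-c[1])<0.14)
    Q=P[bed]; print('bed',cv2.minAreaRect(Q[:,:2].astype(np.float32)))
    save(np.uint8(np.clip(cv2.resize(d['image'][70:190,200:330] if n=='scene' else d['image'][160:235,290:390],None,fx=6,fy=5 if n=='scene' else 6),0,255)),n+'_st')
E
python3 m.py
python3 - <<'E'
import cv2,numpy as np
a=cv2.imread('pics/scene_st.png');b=cv2.imread('pics/side_st.png')
a=cv2.resize(a,(400,370));b=cv2.resize(b,(400,300));c=np.zeros((370,800,3),np.uint8);c[:,:400]=a;c[:300,400:]=b;cv2.imwrite('pics/st.png',c)
E
```

```text
scene disc 77 [0.53814678 0.00926321] [0.5584217  0.05398952] [0.01486526 0.01722098 0.01934555]
deck 6821 0.04129185024102289 ((0.5380334258079529, 0.299871563911438), (0.1690596491098404, 0.12000273913145065), 11.166494369506836)
 pin 97 [485.2371134  382.09278351] [0.49305525 0.32695017 0.08202261] 0.0885781561739234
 pin 49 [412.65306122 386.32653061] [0.58188945 0.28354781 0.07686605] 0.08247565139418978
 pin 108 [407.24074074 417.46296296] [0.61068759 0.31471788 0.07162894] 0.07532758365336034
bed ((0.5381132364273071, 0.2929304242134094), (0.18142184615135193, 0.170536071062088), 11.084601402282715)
side disc 139 [0.36189878 0.0073518 ] [0.55945347 0.10958408] [0.00674767 0.01573128 0.0187535 ]
deck 4388 0.04162977410787183 ((0.5378237962722778, 0.30118119716644287), (0.16831998527050018, 0.12076045572757721), 11.083111763000488)
 pin 44 [278.81818182 342.18181818] [0.5825317  0.28505563 0.07580216] 0.0807608207334109
 pin 24 [354.70833333 354.83333333] [0.46620179 0.29216016 0.07165883] 0.07286183832958826
 pin 29 [256.27586207 359.79310345] [0.60901093 0.32133906 0.07153405] 0.07314702518526506
 pin 97 [334.3814433  366.95876289] [0.49265722 0.32965229 0.08128794] 0.08826269261081826
bed ((0.5395198464393616, 0.29635322093963623), (0.18013732135295868, 0.16711528599262238), 10.981550216674805)
```

View pics/st.png

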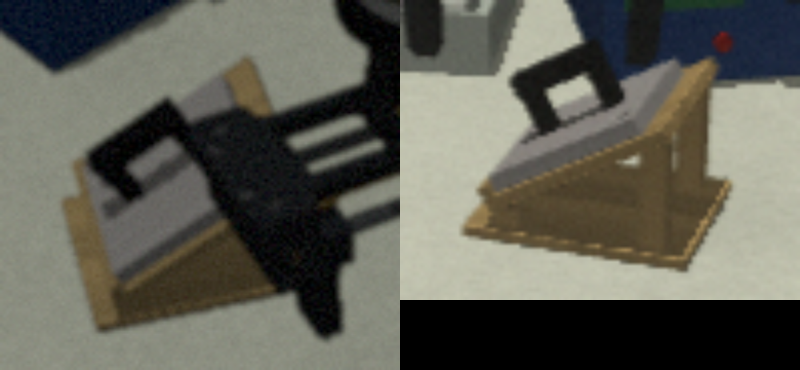

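View pics/wrist.png

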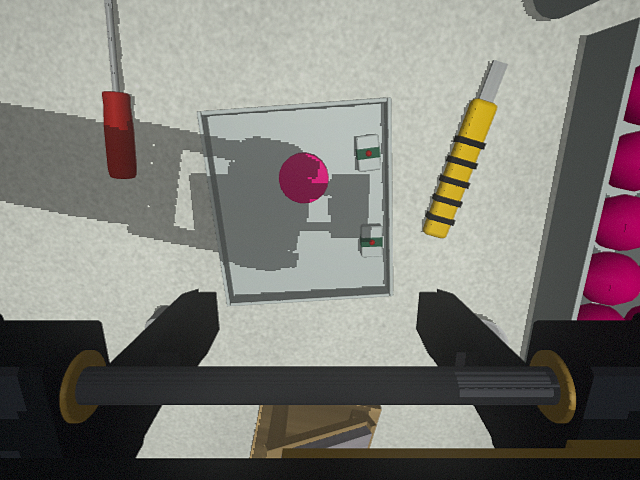

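The crop shows the plate on the stand, its handle bar roughly running down the slope. The wrist view shows the disc centred at (304,178), with the modules to its right at (368,153) and (371,241).

Run:
```python
from h import *
d=dict(np.load('wrist.npz'));P=pts(d);im=d['image'].astype(int);r,g,b=im[...,0],im[...,1],im[...,2]
m=(r>70)&(g<60)&(r>b+20);m[:,345:]=0;m[:120]=0;m[230:]=0;m[:,:270]=0
Q=P[m];t=Q[np.nanpercentile(Q[:,2],60)-0.004<Q[:,2]]
print(m.sum(),np.nanpercentile(Q[:,2],[2,20,50,80,98]),np.nanmin(Q,0),np.nanmax(Q,0),cv2.minEnclosingCircle(t[:,:2].astype(np.float32)))
for p in [(368,153),(371,241),(300,110),(300,300),(215,200),(388,200),(250,200)]: print(p,P[p[1],p[0]])
y=0.1937
for s in (1,-1):
    ty=s*np.array([-np.sin(y),np.cos(y),0]);tz=np.array([0,0,-1.]);M=np.stack([np.cross(ty,tz),ty,tz],1);rv=R.from_matrix(M).as_rotvec();print(s,rv,rel([.538,.301,.15],rv))
```

```text
1947 [0.01667618 0.01765031 0.01829998 0.01896004 0.01991152] [0.50966759 0.00593911 0.00340011] [0.55864852 0.05439776 0.02087112] ((0.5348948836326599, 0.030068300664424896), 0.024796586483716965)
(368, 153) [0.5978117  0.05457539 0.02073309]
(371, 241) [ 0.60463184 -0.03422845  0.02031104]
(300, 110) [0.5320741  0.09432292 0.00475575]
(300, 300) [ 0.5304228  -0.09872179  0.02609204]
(215, 200) [0.44669956 0.00882992 0.02128675]
(388, 200) [0.61905584 0.00943249 0.02410348]
(250, 200) [0.4784364  0.00556996 0.00377129]
1 [ 0.30378781 -3.12687022 -0.        ] [ 1.5046e+00 -5.8400e-02  4.4180e-01 -2.0000e-04 -4.0000e-04 -5.6160e-01]
-1 [3.12687022 0.30378781 0.        ] [ 1.5046e+00 -5.8400e-02  4.4180e-01 -3.0000e-04  2.0000e-04  4.3840e-01]
```

>>> {"fn": "step_arm", "kwargs": {
  "moves": [0.15, -0.075, 0.6, 0, 0, 0.4384, 0.15, -0.075, 0.6, 0, 0, 0.4384, 0.15, -0.075, 0.6, 0, 0, 0.4384, 0.15, -0.075, 0.6, 0, 0, 0.4384, 0.15, -0.075, 0.6, 0, 0, 0.4384, 0.15, -0.075, 0.6, 0, 0, 0.4384, 0.15, -0.075, 0.6, 0, 0, 0.4384, 0.15, -0.075, 0.6, 0, 0, 0.4384, 0.15, -0.075, 0.6, 0, 0, 0.4384, 0.15, -0.075, 0.6, 0, 0, 0.4384, 0.15, -0.075, 0.8, 0, 0, 0.4384, 0.15, -0.075, 0.9, 0, 0, 0.4384],
  "fingers": 0.6
}}

```text
time: 1.35
eef_pos: [0.5342, 0.0301, 0.0569]
tcp_rot: [-3.126, -0.309, 0.003]
force: [0.5, 0.1, 0.3]
grip_width: 0.797
grasp_force: 0.0
```

Run:
```python
from h import *
s=ctrl.observe();print(s['joint_pos'],s['eef_pos'],s['tcp_rot'],s['grip_width'],rel([.5347,.0301,.0105],[3.12687022,0.30378781,0]))
```

```text
[-1.65081121e-01  5.59908528e-01  1.59018505e+00 -8.33401848e-06
  9.93401554e-01  1.20883983e+00] [0.53417564 0.03012547 0.05687743] [-3.12589548e+00 -3.08710864e-01  2.88764427e-03] 0.7973548124620322 [ 3.000e-03  8.000e-04  2.319e-01 -2.000e-04  6.000e-04  1.000e-03]
```

>>> {"fn": "step_arm", "kwargs": {
  "moves": [0.003, 0, 0.12, 0, 0, 0, 0.003, 0, 0.2, 0, 0, 0, 0.003, 0, 0.23, 0, 0, 0, 0.003, 0, 0.23, 0, 0, 0, 0.003, 0, 0.23, 0, 0, 0]
}}

```text
time: 1.85
eef_pos: [0.536, 0.0301, 0.0134]
tcp_rot: [3.126, 0.305, 0.002]
force: [-1.4, 0.2, -0.1]
grip_width: 0.802
grasp_force: 0.0
```

>>> {"fn": "step_arm", "kwargs": {
  "moves": [0, 0, 0, 0, 0, 0, 0, 0, 0, 0, 0, 0, 0, 0, 0, 0, 0, 0, 0, 0, 0, 0, 0, 0, 0, 0, 0, 0, 0, 0, 0, 0, 0, 0, 0, 0, 0, 0, 0, 0, 0, 0, 0, 0, 0, 0, 0, 0],
  "fingers": 0.0
}}

```text
time: 2.65
eef_pos: [0.5358, 0.0301, 0.0132]
tcp_rot: [3.127, 0.304, 0.001]
force: [-0.9, -0.3, 6.1]
grip_width: 0.547
grasp_force: 30.0
```

>>> {"fn": "step_arm", "kwargs": {
  "moves": [0, 0, -0.05, 0, 0, 0, 0, 0, -0.15, 0, 0, 0, 0, 0, -0.3, 0, 0, 0, 0, 0, -0.5, 0, 0, 0, 0, 0, -0.5, 0, 0, 0]
}}

```text
time: 3.15
eef_pos: [0.5376, 0.0299, 0.1176]
tcp_rot: [3.125, 0.304, 0.013]
force: [0.7, -0.2, -0.4]
grip_width: 0.546
grasp_force: 30.0
```

Run:
```python
from h import *
d=grab('side');P=pts(d);a=[0]*3
im=d['image'];hsv=cv2.cvtColor(im,cv2.COLOR_RGB2HSV)
m=(hsv[...,0]>160)&(hsv[...,1]>140)&(P[...,0]<.62)&(P[...,1]<.12)&(P[...,0]>.48)
Q=P[m];print(len(Q),Q.min(0),Q.max(0))
w=grab('wrist')['image']
o=np.zeros((480,800,3),np.uint8);v,u=np.argwhere(m).mean(0).astype(int)
o[:,:400]=cv2.resize(im[v-36:v+36,u-30:u+30],(400,480));o[:300,400:]=cv2.resize(w,(400,300));save(o,'lift')
```

```text
185 [ 0.48015681 -0.51881534  0.0358206 ] [0.5608913  0.06726565 0.14985008]
```

View pics/lift.png

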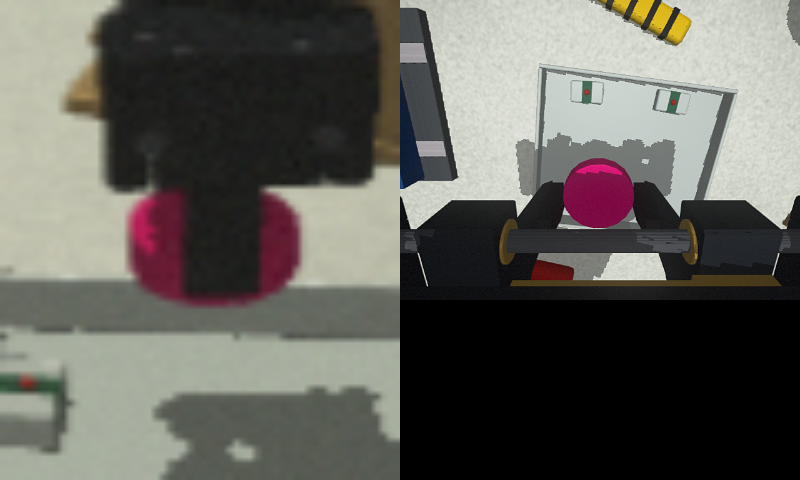

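The side crop shows the disc held between the fingers; the wrist view shows it round between the fingertips at (598,192). I'll check its tilt by a plane fit.

Run:
```python
from h import *
d=dict(np.load('wrist.npz'));P=pts(d);hsv=cv2.cvtColor(d['image'],cv2.COLOR_RGB2HSV)
m=(hsv[...,0]>155)&(hsv[...,1]>140);m[380:]=0;m[:240]=0;m[:,:240]=0;m[:,400:]=0
m=cv2.erode(m.astype(np.uint8),np.ones((9,9)))>0
Q=P[m];Q=Q[~np.isnan(Q[:,0])]
A=np.c_[Q[:,:2]-Q[:,:2].mean(0),np.ones(len(Q))];c=np.linalg.lstsq(A,Q[:,2],rcond=None)[0]
s=ctrl.observe()
print(len(Q),c,(A@c-Q[:,2]).std(),cv2.minEnclosingCircle(Q[:,:2].astype(np.float32)),s['eef_pos'],s['tcp_rot'])
print(rel([.538,.301,.12],[3.12687022,0.30378781,0]),rel([.538,.301,.06],[3.12687022,0.30378781,0]),)
```

```text
8264 [-0.00674958 -0.00345047  0.12015776] 0.0007523596622908011 ((0.5369682908058167, 0.030740663409233093), 0.0241477619856596) [0.53561404 0.03015908 0.11349563] [3.12651904e+00 3.03589582e-01 2.33414223e-03]
[ 2.7230e-01 -1.3266e+00 -3.2800e-02  2.0000e-04 -5.0000e-04 -0.0000e+00] [ 2.7190e-01 -1.3267e+00  2.6720e-01  2.0000e-04 -5.0000e-04 -0.0000e+00]
```

>>> {"fn": "step_arm", "kwargs": {
  "moves": [0.05, -0.25, -0.03, 0, 0, 0, 0.1, -0.5, -0.03, 0, 0, 0, 0.15, -0.75, -0.03, 0, 0, 0, 0.2, -0.95, -0.03, 0, 0, 0]
}}

```text
time: 3.65
eef_pos: [0.5372, 0.2263, 0.1174]
tcp_rot: [3.127, 0.304, -0.005]
force: [0.6, -0.3, -0.8]
grip_width: 0.553
grasp_force: 30.0
```

>>> {"fn": "step_arm", "kwargs": {
  "moves": [0.04, -0.2, 0, 0, 0, 0, 0.06, -0.34, 0, 0, 0, 0, 0.072, -0.377, 0, 0, 0, 0, 0.072, -0.377, 0.1, 0, 0, 0, 0.072, -0.377, 0.2, 0, 0, 0, 0.072, -0.377, 0.2, 0, 0, 0, 0.072, -0.377, 0.2, 0, 0, 0]
}}

```text
time: 4.35
eef_pos: [0.538, 0.3003, 0.0785]
tcp_rot: [3.127, 0.302, -0.002]
force: [-0.3, -0.7, -0.5]
grip_width: 0.549
grasp_force: 30.0
```

Run:
```python
from h import *
s=ctrl.observe();d=grab('wrist');P=pts(d);hsv=cv2.cvtColor(d['image'],cv2.COLOR_RGB2HSV)
m=(hsv[...,0]>155)&(hsv[...,1]>140);m[380:]=0;m[:240]=0;m[:,:240]=0;m[:,400:]=0
Q=P[m];Q=Q[abs(Q[:,2]-np.nanmedian(Q[:,2]))<.004]
print(s['eef_pos'],s['tcp_rot'],cv2.minEnclosingCircle(Q[:,:2].astype(np.float32)),np.median(Q[:,2]))
z=P[...,2];deck=(abs(z-0.042)<0.006)&(hsv[...,0]>105)&(hsv[...,0]<125)&(hsv[...,1]>120)
Q=P[deck];print(len(Q),np.median(Q[:,2]),cv2.minAreaRect(Q[:,:2].astype(np.float32)))
save(d['image'],'hov')
```

```text
[0.53798463 0.30026414 0.0785026 ] [ 3.12660445e+00  3.02219065e-01 -2.08911869e-03] ((0.5377997159957886, 0.29910269379615784), 0.02711610496044159) 0.08348034718521259
34758 0.04230907873605802 ((0.537398636341095, 0.2993258535861969), (0.1706392467021942, 0.12063024938106537), 11.243382453918457)
```

View pics/hov.png

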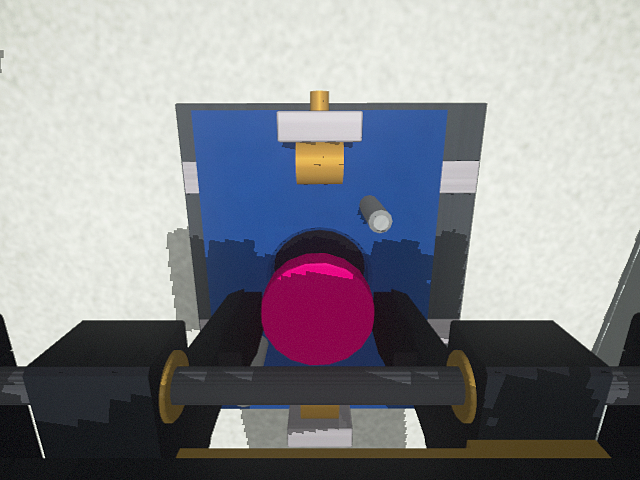

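The hover view shows the disc at (318,308) directly ahead of the pocket rim at (318,250); measured centres agree within 1 mm. Lowering.

>>> {"fn": "step_arm", "kwargs": {
  "moves": [0, 0, 0.06, 0, 0, 0, 0, 0, 0.11, 0, 0, 0, 0, 0, 0.14, 0, 0, 0, 0, 0, 0.16, 0, 0, 0, 0, 0, 0.18, 0, 0, 0, 0, 0, 0.18, 0, 0, 0, 0, 0, 0.18, 0, 0, 0]
}}

```text
time: 5.1
eef_pos: [0.538, 0.3009, 0.0426]
tcp_rot: [3.127, 0.303, 0.0]
force: [1.0, -2.3, -2.1]
grip_width: 0.549
grasp_force: 30.0
```

>>> {"fn": "step_arm", "kwargs": {
  "moves": [0, 0, -0.005, 0, 0, 0, 0, 0, -0.005, 0, 0, 0, 0, 0, -0.005, 0, 0, 0, 0, 0, -0.005, 0, 0, 0],
  "fingers": 0.5
}}

```text
time: 5.5
eef_pos: [0.5379, 0.3011, 0.0438]
tcp_rot: [-3.127, -0.304, -0.0]
force: [0.3, 0.2, -0.1]
grip_width: 0.751
grasp_force: 0.0
```

>>> {"fn": "step_arm", "kwargs": {
  "moves": [0, 0, -0.1, 0, 0, 0, 0, 0, -0.25, 0, 0, 0, 0, 0, -0.5, 0, 0, 0, 0, 0, -0.75, 0, 0, 0, 0, 0, -0.9, 0, 0, 0, 0, 0, -0.9, 0, 0, 0]
}}

```text
time: 6.1
eef_pos: [0.5391, 0.3016, 0.2287]
tcp_rot: [-3.125, -0.304, -0.014]
force: [0.8, -1.2, -0.9]
grip_width: 0.747
grasp_force: 0.0
```

```bash
cat > plate.py <<'E'
from h import *
allb=[];allp=[]
for n in ('scene','side'):
    d=grab(n);P=pts(d);hsv=cv2.cvtColor(d['image'],cv2.COLOR_RGB2HSV)
    m=(hsv[...,0]>155)&(hsv[...,1]>140)&(P[...,1]>.2)&(P[...,1]<.4)&(P[...,0]<.65)
    Q=P[m];print(n,'disc',len(Q),np.median(Q,0),Q[:,2].min(),Q[:,2].max())
    v0,v1,u0,u1=(60,200,200,340) if n=='scene' else (160,235,290,390)
    Pc=P[v0:v1,u0:u1];h=hsv[v0:v1,u0:u1]
    z=Pc[...,2]
    gray=(h[...,1]<60)&(h[...,2]>70)&(z>.03)&(z<.15)
    blk=(h[...,2]<60)&(z>.06)&(z<.19)&(Pc[...,1]<-.1)
    print(n,gray.sum(),blk.sum(),np.median(Pc[gray],0),np.median(Pc[blk],0))
    allp.append(Pc[gray]);allb.append(Pc[blk])
    save(cv2.resize(d['image'][v0:v1,u0:u1],None,fx=4,fy=4,interpolation=cv2.INTER_NEAREST),n+'_c')
np.savez('pl.npz',p=np.vstack(allp),b=np.vstack(allb),ps=allp[0],bs=allb[0])
a=cv2.imread('pics/scene_c.png');b=cv2.imread('pics/side_c.png');w=cv2.resize(grab('wrist')['image'][:,:,::-1],(400,300))
o=np.zeros((600,800,3),np.uint8);o[:400,:400]=a[:400,:400] if a.shape[0]<400 else cv2.resize(a,(400,400));o[:300,400:]=b;o[300:,400:]=w;cv2.imwrite('pics/pl.png',o)
E
python3 plate.py
```

```text
scene disc 1242 [0.54003074 0.30258517 0.0406058 ] 0.024272764627888965 0.40967448393554623
scene 1568 834 [ 0.54908155 -0.28266773  0.0741888 ] [ 0.55845162 -0.29813375  0.08505584]
side disc 637 [0.53802952 0.30251432 0.04060154] 0.029943991635921208 0.04428852143754303
side 423 211 [ 0.53605734 -0.27359956  0.08420819] [ 0.54556052 -0.29652083  0.08884875]
```

View pics/pl.png

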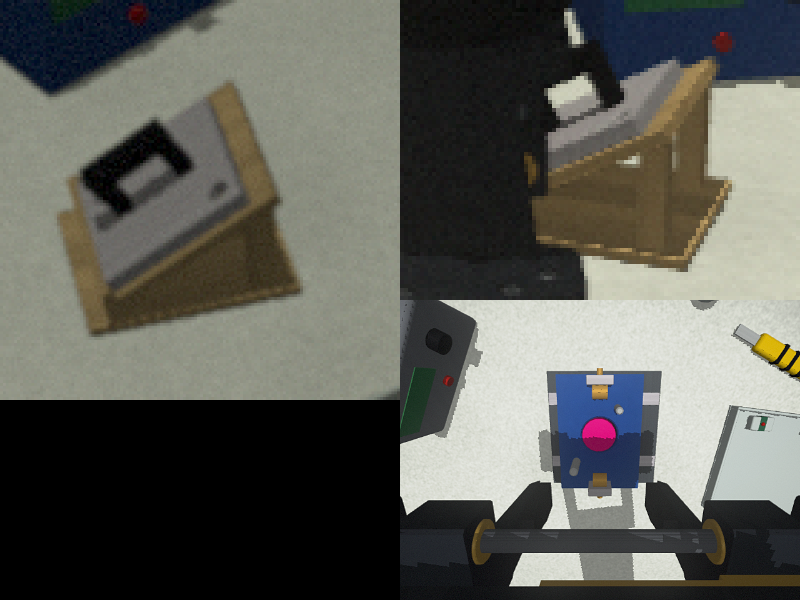

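The disc lies in the pocket (top at 40.6 mm, wrist view (599,434)). The plate's bar runs down the slope and a hole shows at (215,188) in the crop, uphill and on the camera's side. Which hole it is must be measured.

```bash
cat > fit.py <<'E'
from h import *
def fit(n,v0,v1,u0,u1):
    d=dict(np.load(n+'.npz'));P=pts(d);hsv=cv2.cvtColor(d['image'],cv2.COLOR_RGB2HSV)
    box=np.zeros(P.shape[:2],bool);box[v0:v1,u0:u1]=1
    gray=box&(hsv[...,1]<60)&(hsv[...,2]>70)&(P[...,2]>.04)&(P[...,2]<.15)
    Q=P[gray];rng=np.random.default_rng(0);best=0
    for _ in range(400):
        a=Q[rng.choice(len(Q),3,False)];nn=np.cross(a[1]-a[0],a[2]-a[0]);nn/=np.linalg.norm(nn)+1e-12
        nn*=np.sign(nn[2]) or 1
        if abs(np.arccos(nn[2])-.52)>.12: continue
        k=abs((Q-a[0])@nn)<.002
        if k.sum()>best: best=k.sum();K=k
    c=Q[K].mean(0);nn=np.linalg.svd(Q[K]-c)[2][2];nn*=np.sign(nn[2])
    print(n,'plane',K.sum(),nn,np.degrees(np.arccos(nn[2])),np.degrees(np.arctan2(nn[1],nn[0])))
    dn=np.array([0,0,-1.])+nn[2]*nn;dn/=np.linalg.norm(dn);sd=np.cross(nn,dn)  # downhill, side
    F=np.stack([dn,sd,nn],1);L=(P-c)@F
    top=box&(abs(L[...,2])<.004)&(np.abs(L[...,:2])<.085).all(-1)&(hsv[...,1]<60)&(hsv[...,2]>55)
    k,l,st,_=cv2.connectedComponentsWithStats(top.astype(np.uint8));i=1+st[1:,4].argmax()
    r=cv2.minAreaRect(L[l==i][:,:2].astype(np.float32));print('rect',r,'mm')
    bar=box&(hsv[...,2]<60)&(L[...,2]>.036)&(L[...,2]<.052)&(np.abs(L[...,:2])<.08).all(-1)
    B=L[bar];tb=B[B[:,2]>np.percentile(B[:,2],90)-.006]
    rb=cv2.minAreaRect(tb[:,:2].astype(np.float32));print('bar',len(tb),rb,np.percentile(B[:,2],[50,95]))
    print('bar c world',F@np.r_[rb[0],.035]+c,'plate c world',F@np.r_[r[0],0]+c)
    return d,P,L,F,c,r
if __name__=='__main__':
    d,P,L,F,c,r=fit('scene',60,200,200,340)
    # rectified plate view: x right=downhill, y up=side
    K=np.array(d['intrinsics']);Rm=R.from_rotvec(d['rotation']).as_matrix()
    g=np.mgrid[-70:71,-80:81]*1e-3; W=(np.stack([g[1]+r[0][0],-g[0]+r[0][1],0*g[0]],-1)@F.T)+c
    C=(W-d['origin'])@Rm;uv=C@K.T;uv=(uv[...,:2]/uv[...,2:]).astype(np.float32)
    o=cv2.remap(d['image'],uv,None,cv2.INTER_LINEAR);o=cv2.resize(o,None,fx=4,fy=4)
    o=np.clip(o*1.6,0,255).astype(np.uint8);save(o,'rect')
E
python3 fit.py
```

```text
scene plane 1228 [ 0.48651176 -0.1085186   0.86690831] 29.89867092924124 -12.574237825180948
rect ((0.005290336906909943, -0.01203886792063713), (0.10832151025533676, 0.1127772256731987), 89.70527648925781) mm
bar 213 ((0.004732681438326836, -0.008771839551627636), (0.06299757957458496, 0.01826494000852108), 2.994163990020752) [0.04215414 0.04481152]
bar c world [ 0.57062853 -0.29989803  0.09985839] plate c world [ 0.55336121 -0.29939379  0.06923862]
```

View pics/rect.png

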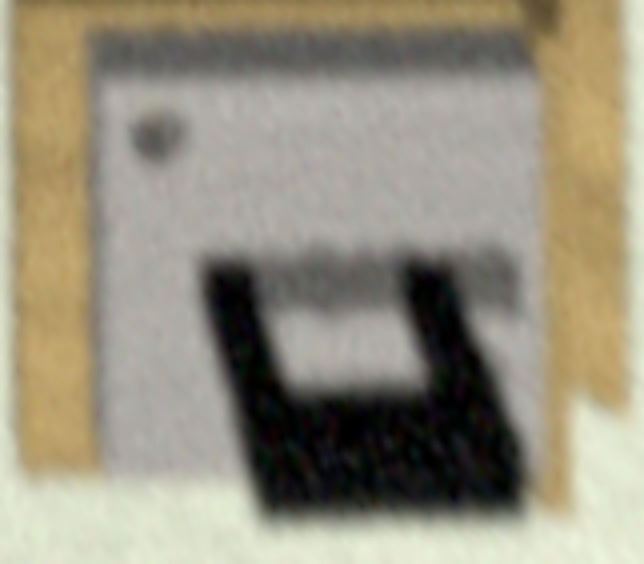

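The rectified view puts the hole at (157,135), i.e. x −40.7, y +35 from the plate's centre (320,275): the tall-pin hole, so plate +x is downhill and +y is towards the camera. Moving across.

>>> {"fn": "step_arm", "kwargs": {
  "moves": [0, 0.2, -0.1, 0, 0, 0, 0, 0.4, -0.2, 0, 0, 0, 0, 0.65, -0.2, 0, 0, 0, 0, 0.9, -0.2, 0, 0, 0, 0, 1, -0.2, 0, 0, 0],
  "fingers": 0
}}

```text
time: 6.75
eef_pos: [0.5765, 0.101, 0.2617]
tcp_rot: [3.127, 0.298, -0.006]
force: [0.3, 0.9, 0.0]
grip_width: 0.499
grasp_force: 0.0
```

>>> {"fn": "step_arm", "kwargs": {
  "moves": [0, 0.25, 0, 0, 0, 0, 0, 0.5, 0, 0, 0, 0, 0, 0.75, 0, 0, 0, 0, 0, 1, 0, 0, 0, 0, 0, 1, 0, 0, 0, 0]
}}

```text
time: 7.25
eef_pos: [0.6149, -0.097, 0.2606]
tcp_rot: [-3.127, -0.294, 0.007]
force: [-0.8, 0.5, -0.6]
grip_width: 0.499
grasp_force: 0.0
```

Run:
```python
from fit import *
d,P,L,F,c,r=fit('scene',60,200,200,340)
fc=F@np.array([.0053,-.0108,0])+c
tz=-F[:,2];ty=-F[:,1];M=np.stack([np.cross(ty,tz),ty,tz],1);rv=R.from_matrix(M).as_rotvec()
tcp=fc+.016*F[:,2]
np.savez('pick.npz',fc=fc,F=F,rv=rv,tcp=tcp)
s=ctrl.observe();print(s['eef_pos'],s['tcp_rot'],s['joint_pos'],fc,tcp,rv)
print(rel(tcp+.09*F[:,2],rv))
```

```text
scene plane 1228 [ 0.48651176 -0.1085186   0.86690831] 29.89867092924124 -12.574237825180948
rect ((0.005290336906909943, -0.01203886792063713), (0.10832151025533676, 0.1127772256731987), 89.70527648925781) mm
bar 213 ((0.004732681438326836, -0.008771839551627636), (0.06299757957458496, 0.01826494000852108), 2.994163990020752) [0.04215414 0.04481152]
bar c world [ 0.57062853 -0.29989803  0.09985839] plate c world [ 0.55336121 -0.29939379  0.06923862]
[ 0.61492493 -0.09704607  0.26058447] [-3.12702605 -0.29379873  0.00671478] [-3.45957225e-01  5.01481781e-01  1.03360873e+00 -1.10777196e-03
  1.61070668e+00  1.03743788e+00] [ 0.55363909 -0.29818646  0.06923381] [ 0.56142328 -0.29992276  0.08310434] [-2.96392441  0.32654586  0.79137276]
[-0.2437  1.0362  0.4971  0.0337 -0.1624  0.1265]
```

>>> {"fn": "step_arm", "kwargs": {
  "moves": [-0.05, 0.2, 0, 0.0337, -0.1624, 0.1265, -0.1, 0.4, 0.1, 0.0337, -0.1624, 0.1265, -0.15, 0.65, 0.2, 0.0337, -0.1624, 0.1265, -0.2, 0.9, 0.35, 0.0337, -0.1624, 0.1265, -0.244, 1, 0.45, 0.0337, -0.1624, 0.1265, -0.244, 1, 0.48, 0.0337, -0.1624, 0.1265, -0.244, 1, 0.497, 0.0337, -0.1624, 0.1265, -0.244, 1, 0.497, 0.0337, -0.1624, 0.1265, -0.244, 1, 0.497, 0.0337, -0.1624, 0.1265]
}}

```text
time: 8.15
eef_pos: [0.606, -0.2957, 0.166]
tcp_rot: [-2.97, 0.315, 0.783]
force: [0.4, -0.1, -0.6]
grip_width: 0.498
grasp_force: 0.0
```

Run:
```python
from fit import *
p=np.load('pick.npz');F=p['F']
d=grab('wrist');save(d['image'],'wp')
s=ctrl.observe();print(s['eef_pos'],s['joint_pos'],rel(p['tcp']+.05*F[:,2],p['rv']),rel(p['tcp'],p['rv']))
P=pts(d);L=(P-p['fc'])@F
hsv=cv2.cvtColor(d['image'],cv2.COLOR_RGB2HSV)
t=(abs(L[...,2])<.004)&(np.abs(L[...,:2])<.08).all(-1)&(hsv[...,1]<60)
print(t.sum(),cv2.minAreaRect(L[t][:,:2].astype(np.float32)),np.median(L[t][:,2]))
b=(abs(L[...,2]-.043)<.003)&(np.abs(L[...,:2])<.06).all(-1)&(hsv[...,2]<80)
if b.any():print(b.sum(),cv2.minAreaRect(L[b][:,:2].astype(np.float32)),np.median(L[b],0))
```

```text
[ 0.60594113 -0.29588589  0.16613635] [-0.56536838  0.91965298  0.56338416 -0.20384833  2.13700016  1.14915055] [ 0.0205  0.0674  0.2164  0.0013 -0.0022  0.0022] [ 0.0187  0.0664  0.4664  0.0013 -0.0022  0.0022]
17121 ((0.004444006830453873, -0.004545889794826508), (0.11865398287773132, 0.11999606341123581), 0.4492822289466858) 0.0018145055289877593
2486 ((0.0006671063601970673, -0.00020552147179841995), (0.06374038010835648, 0.015678489580750465), 0.8173292875289917) [0.00381117 0.00022458 0.04468474]
```

View pics/wp.png

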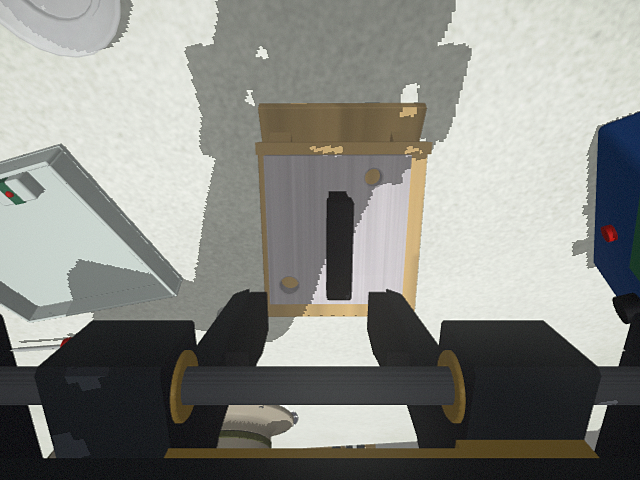

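The wrist view shows the bar running from (338,195) to (340,298), with holes at (373,177) and (289,283). It matches the estimate within 1 mm, so I'll descend along the plate normal.

>>> {"fn": "step_arm", "kwargs": {
  "moves": [0.02, 0.067, 0.1, 0, -0.002, 0.002, 0.02, 0.067, 0.18, 0, -0.002, 0.002, 0.02, 0.067, 0.25, 0, -0.002, 0.002, 0.02, 0.067, 0.32, 0, -0.002, 0.002, 0.02, 0.067, 0.38, 0, -0.002, 0.002, 0.02, 0.067, 0.43, 0, -0.002, 0.002, 0.02, 0.067, 0.46, 0, -0.002, 0.002, 0.02, 0.067, 0.46, 0, -0.002, 0.002, 0.02, 0.067, 0.46, 0, -0.002, 0.002]
}}

```text
time: 9.1
eef_pos: [0.5618, -0.3013, 0.083]
tcp_rot: [-2.966, 0.326, 0.794]
force: [0.2, 0.7, 0.4]
grip_width: 0.502
grasp_force: 0.0
```

>>> {"fn": "step_arm", "kwargs": {
  "moves": [0, 0, 0, 0, 0, 0, 0, 0, 0, 0, 0, 0, 0, 0, 0, 0, 0, 0, 0, 0, 0, 0, 0, 0, 0, 0, 0, 0, 0, 0, 0, 0, 0, 0, 0, 0, 0, 0, 0, 0, 0, 0, 0, 0, 0, 0, 0, 0],
  "fingers": -1
}}

```text
time: 9.9
eef_pos: [0.5617, -0.3013, 0.0824]
tcp_rot: [-2.966, 0.326, 0.795]
force: [1.4, 0.9, -0.6]
grip_width: 0.175
grasp_force: 30.0
```

Run:
```python
from h import *
p=np.load('pick.npz');F=p['F'];s=ctrl.observe()
print((s['eef_pos']-p['tcp'])@F,rel(p['tcp'],p['rv']),s['force'],s['grip_width'])
```

```text
[ 0.00080856 -0.00124869 -0.00029325] [-0.004  -0.0062 -0.0015  0.0008  0.0005 -0.0001] [ 1.39553883  0.88997267 -0.60777649] 0.17538872161640226
```

>>> {"fn": "step_arm", "kwargs": {
  "moves": [0, 0, -0.04, 0, 0, 0, 0, 0, -0.1, 0, 0, 0, 0, 0, -0.2, 0, 0, 0, 0, 0, -0.3, 0, 0, 0, 0, 0, -0.42, 0, 0, 0, 0, 0, -0.42, 0, 0, 0, 0, 0, -0.42, 0, 0, 0]
}}

```text
time: 10.6
eef_pos: [0.6023, -0.3103, 0.1542]
tcp_rot: [-2.965, 0.327, 0.796]
force: [-0.3, -0.3, -4.0]
grip_width: 0.175
grasp_force: 30.0
```

Run:
```python
from h import *
s=ctrl.observe();print(s['eef_pos'],s['grip_width'],s['grasp_force'],s['force'])
y=.1937;e=np.array([-np.sin(y),np.cos(y),0])
rv=[3.12687022,0.30378781,0]
print(rel([.56,-.25,.26],rv))
```

```text
[ 0.6022946  -0.31027504  0.15421694] 0.17451172278522947 29.99003827571869 [-0.34773658 -0.25092892 -3.96240845]
[-0.5005 -0.2471 -0.3221 -0.0337  0.1647 -0.1284]
```

>>> {"fn": "step_arm", "kwargs": {
  "moves": [-0.12, -0.06, -0.08, -0.0067, 0.033, -0.0257, -0.25, -0.12, -0.16, -0.0135, 0.066, -0.051, -0.37, -0.18, -0.24, -0.02, 0.099, -0.077, -0.5, -0.247, -0.322, -0.027, 0.132, -0.103, -0.5, -0.247, -0.322, -0.0337, 0.1647, -0.1284, -0.5, -0.247, -0.322, -0.0337, 0.1647, -0.1284, -0.5, -0.247, -0.322, -0.0337, 0.1647, -0.1284, -0.5, -0.247, -0.322, -0.0337, 0.1647, -0.1284]
}}

```text
time: 11.4
eef_pos: [0.5602, -0.2502, 0.2589]
tcp_rot: [-3.125, -0.301, 0.006]
force: [0.5, 0.3, -4.8]
grip_width: 0.171
grasp_force: 30.0
```

>>> {"fn": "step_arm", "kwargs": {
  "moves": [0, -0.15, 0, 0, 0, 0, 0, -0.35, 0, 0, 0, 0, 0, -0.55, 0, 0, 0, 0, 0, -0.75, 0, 0, 0, 0, 0, -0.95, 0, 0, 0, 0, 0, -1, 0, 0, 0, 0]
}}

```text
time: 12.0
eef_pos: [0.5213, -0.0506, 0.2599]
tcp_rot: [-3.125, -0.307, 0.005]
force: [-0.8, -1.4, -3.0]
grip_width: 0.177
grasp_force: 30.0
```

>>> {"fn": "step_arm", "kwargs": {
  "moves": [0, -0.2, 0, 0, 0, 0, 0, -0.4, 0, 0, 0, 0, 0, -0.6, 0, 0, 0, 0, 0, -0.8, 0, 0, 0, 0, 0, -0.95, 0, 0, 0, 0, 0, -1, 0, 0, 0, 0, 0, -1, 0, 0, 0, 0]
}}

```text
time: 12.7
eef_pos: [0.4836, 0.1431, 0.2599]
tcp_rot: [3.126, 0.306, -0.002]
force: [-0.0, -0.2, -4.1]
grip_width: 0.172
grasp_force: 30.0
```

Run:
```python
from h import *
s=ctrl.observe();print(s['eef_pos'],s['grip_width'],s['grasp_force'],s['force'],s['joint_pos'])
print(rel([.538,.301,.20],[3.12687022,0.30378781,0]))
```

```text
[0.48361815 0.14305747 0.25994357] 0.1716778926393053 29.991113059222698 [-0.02621521 -0.23978853 -4.06173374] [ 5.29449940e-02  2.85408567e-01  1.37933863e+00 -9.48539995e-04
  1.47804251e+00  1.42891604e+00]
[ 4.201e-01 -7.223e-01  2.986e-01  2.000e-04  4.000e-04  4.000e-04]
```

>>> {"fn": "step_arm", "kwargs": {
  "moves": [0.1, -0.18, 0.05, 0, 0, 0, 0.2, -0.36, 0.1, 0, 0, 0, 0.32, -0.54, 0.2, 0, 0, 0, 0.42, -0.7, 0.3, 0, 0, 0, 0.42, -0.722, 0.4, 0, 0, 0, 0.42, -0.722, 0.5, 0, 0, 0, 0.42, -0.722, 0.6, 0, 0, 0, 0.42, -0.722, 0.6, 0, 0, 0, 0.42, -0.722, 0.6, 0, 0, 0]
}}

```text
time: 13.6
eef_pos: [0.539, 0.2993, 0.1407]
tcp_rot: [3.126, 0.301, 0.0]
force: [0.2, 0.1, -2.7]
grip_width: 0.178
grasp_force: 30.0
```

```bash
cat > hov.py <<'E'
from h import *
s=ctrl.observe();print(s['eef_pos'],s['tcp_rot'])
for n in ('scene','side','wrist'):
    d=grab(n);P=pts(d);hsv=cv2.cvtColor(d['image'],cv2.COLOR_RGB2HSV)
    q=P-s['eef_pos'];box=(np.hypot(q[...,0],q[...,1])<.085)&(q[...,2]<-.009)&(q[...,2]>-.023)&(hsv[...,1]<70)&(hsv[...,2]>60)
    k,l,st,_=cv2.connectedComponentsWithStats(box.astype(np.uint8));i=1+st[1:,4].argmax();Q=P[l==i]
    A=np.c_[Q[:,:2]-Q[:,:2].mean(0),np.ones(len(Q))];c=np.linalg.lstsq(A,Q[:,2],rcond=None)[0]
    print(n,len(Q),c,cv2.minAreaRect(Q[:,:2].astype(np.float32)))
save(d['image'],'hw')
E
python3 hov.py
```

```text
[0.53900376 0.29930611 0.14065194] [3.12626801e+00 3.01242229e-01 2.00530504e-04]
scene 2306 [-0.00767759 -0.01210033  0.12597966] ((0.5624336004257202, 0.30406472086906433), (0.06255459785461426, 0.10025865584611893), 11.414514541625977)
side 2700 [ 0.01045042 -0.03836768  0.12631521] ((0.5399237275123596, 0.3009069859981537), (0.11017358303070068, 0.10193558782339096), 11.493648529052734)
wrist 25192 [-0.00780667 -0.01083613  0.12815578] ((0.5596110224723816, 0.30371975898742676), (0.0681181252002716, 0.10081612318754196), 11.409422874450684)
```

View pics/hw.png

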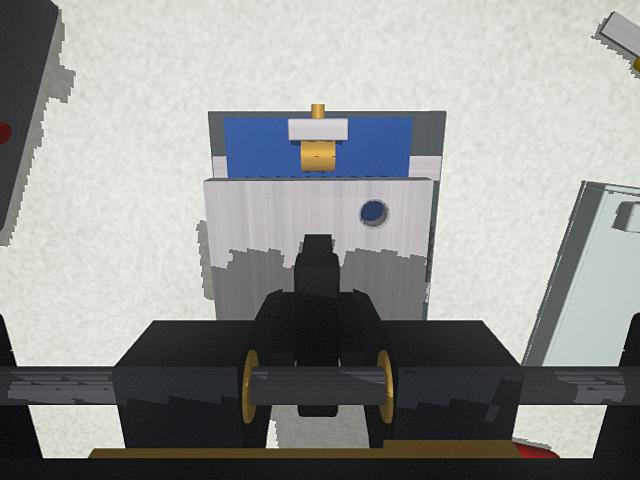

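The view shows the plate level over the nest, with its short-pin hole at (374,213) and the catch at (318,155). The plate is about 1.6 mm too far in x, so I'll correct that and lower.

>>> {"fn": "step_arm", "kwargs": {
  "moves": [-0.008, -0.002, 0.04, 0, 0, 0.0017, -0.008, -0.002, 0.08, 0, 0, 0.0017, -0.008, -0.002, 0.1, 0, 0, 0.0017, -0.008, -0.002, 0.11, 0, 0, 0.0017, -0.008, -0.002, 0.12, 0, 0, 0.0017, -0.008, -0.002, 0.13, 0, 0, 0.0017, -0.008, -0.002, 0.14, 0, 0, 0.0017, -0.008, -0.002, 0.15, 0, 0, 0.0017, -0.008, -0.002, 0.15, 0, 0, 0.0017, -0.008, -0.002, 0.15, 0, 0, 0.0017]
}}

```text
time: 14.75
eef_pos: [0.5366, 0.3005, 0.1109]
tcp_rot: [3.127, 0.295, 0.002]
force: [1.1, -0.9, -0.9]
grip_width: 0.173
grasp_force: 30.0
```

>>> {"fn": "step_arm", "kwargs": {
  "moves": [0, 0, 0.01, 0, 0, 0, 0, 0, 0.02, 0, 0, 0, 0, 0, 0.02, 0, 0, 0, 0, 0, 0.02, 0, 0, 0]
}}

```text
time: 15.15
eef_pos: [0.5381, 0.3002, 0.1082]
tcp_rot: [3.127, 0.295, 0.009]
force: [4.3, -4.0, 6.3]
grip_width: 0.174
grasp_force: 30.1
```

>>> {"fn": "step_arm", "kwargs": {
  "moves": [0, 0, 0.01, 0, 0, 0, 0, 0, 0.02, 0, 0, 0, 0, 0, 0.02, 0, 0, 0, 0, 0, 0.02, 0, 0, 0]
}}

```text
time: 15.55
eef_pos: [0.5376, 0.2999, 0.1029]
tcp_rot: [3.127, 0.295, 0.005]
force: [5.1, -3.2, -0.0]
grip_width: 0.174
grasp_force: 30.0
```

>>> {"fn": "step_arm", "kwargs": {
  "moves": [0.004, 0.004, 0, 0, 0, 0, 0.004, 0.004, 0.01, 0, 0, 0, 0.004, 0.004, 0.02, 0, 0, 0, 0.004, 0.004, 0.02, 0, 0, 0, 0.004, 0.004, 0.02, 0, 0, 0]
}}

```text
time: 16.05
eef_pos: [0.5372, 0.2997, 0.0981]
tcp_rot: [3.127, 0.295, -0.0]
force: [4.0, -0.6, -5.4]
grip_width: 0.17
grasp_force: 30.0
```

>>> {"fn": "step_arm", "kwargs": {
  "moves": [0, 0, 0.01, 0, 0, 0, 0, 0, 0.02, 0, 0, 0, 0, 0, 0.02, 0, 0, 0, 0, 0, 0.02, 0, 0, 0]
}}

```text
time: 16.45
eef_pos: [0.5372, 0.2998, 0.0944]
tcp_rot: [3.127, 0.295, 0.0]
force: [3.2, -1.1, -3.8]
grip_width: 0.17
grasp_force: 30.0
```

>>> {"fn": "step_arm", "kwargs": {
  "moves": [0.003, 0, 0.01, 0, 0, 0, 0.003, 0, 0.02, 0, 0, 0, 0.003, 0, 0.03, 0, 0, 0, 0.003, 0, 0.04, 0, 0, 0, 0.003, 0, 0.05, 0, 0, 0, 0.003, 0, 0.05, 0, 0, 0]
}}

```text
time: 17.05
eef_pos: [0.5394, 0.3003, 0.0864]
tcp_rot: [-3.127, -0.295, -0.009]
force: [5.0, -0.9, 7.9]
grip_width: 0.169
grasp_force: 30.0
```

>>> {"fn": "step_arm", "kwargs": {
  "moves": [0, 0, 0.01, 0, 0, 0, 0, 0, 0.02, 0, 0, 0, 0, 0, 0.03, 0, 0, 0, 0, 0, 0.03, 0, 0, 0]
}}

```text
time: 17.45
eef_pos: [0.5378, 0.3, 0.0783]
tcp_rot: [3.127, 0.295, 0.0]
force: [2.0, -0.6, -0.1]
grip_width: 0.176
grasp_force: 30.0
```

>>> {"fn": "step_arm", "kwargs": {
  "moves": [0, 0, 0.01, 0, 0, 0, 0, 0, 0.02, 0, 0, 0, 0, 0, 0.03, 0, 0, 0, 0, 0, 0.03, 0, 0, 0]
}}

```text
time: 17.85
eef_pos: [0.5378, 0.2999, 0.0721]
tcp_rot: [3.127, 0.295, 0.0]
force: [4.2, 0.6, -1.9]
grip_width: 0.173
grasp_force: 30.0
```

>>> {"fn": "step_arm", "kwargs": {
  "moves": [0, 0, 0.01, 0, 0, 0, 0, 0, 0.02, 0, 0, 0, 0, 0, 0.025, 0, 0, 0, 0, 0, 0.025, 0, 0, 0]
}}

```text
time: 18.25
eef_pos: [0.5373, 0.2999, 0.0676]
tcp_rot: [3.127, 0.296, -0.001]
force: [-0.5, -1.1, 3.2]
grip_width: 0.174
grasp_force: 30.0
```

```bash
python3 hov.py
```

```text
[0.53726848 0.29992542 0.06764907] [ 3.12714058e+00  2.95571859e-01 -1.23105296e-03]
scene 1698 [-0.01108101 -0.00348532  0.0531731 ] ((0.569319486618042, 0.30654197931289673), (0.044236913323402405, 0.10018573701381683), 11.283407211303711)
side 2175 [ 0.00476502 -0.02943173  0.05299957] ((0.5379327535629272, 0.30131036043167114), (0.10959987342357635, 0.10202804952859879), 10.872020721435547)
wrist 24297 [-0.00667747 -0.00089176  0.05421899] ((0.5578777194023132, 0.30414217710494995), (0.06805428117513657, 0.1010102778673172), 10.808268547058105)
```

>>> {"fn": "step_arm", "kwargs": {
  "moves": [0, 0, 0.01, 0, 0, 0, 0, 0, 0.02, 0, 0, 0, 0, 0, 0.02, 0, 0, 0, 0, 0, 0.02, 0, 0, 0]
}}

```text
time: 18.8
eef_pos: [0.5377, 0.3, 0.0672]
tcp_rot: [3.128, 0.296, 0.004]
force: [-11.5, -6.0, 29.5]
grip_width: 0.173
grasp_force: 30.0
```

Firmly seated (29 N, no travel). Relax, release and back off.

>>> {"fn": "step_arm", "kwargs": {
  "moves": [0, 0, -0.015, 0, 0, 0, 0, 0, -0.02, 0, 0, 0, 0, 0, -0.02, 0, 0, 0]
}}

```text
time: 19.1
eef_pos: [0.5376, 0.3, 0.0674]
tcp_rot: [3.127, 0.295, -0.001]
force: [-3.4, -0.1, 4.1]
grip_width: 0.171
grasp_force: 30.0
```

>>> {"fn": "step_arm", "kwargs": {
  "moves": [0, 0, 0, 0, 0, 0, 0, 0, 0, 0, 0, 0, 0, 0, 0, 0, 0, 0, 0, 0, 0, 0, 0, 0],
  "fingers": -0.2
}}

```text
time: 19.5
eef_pos: [0.538, 0.2999, 0.0675]
tcp_rot: [3.127, 0.295, 0.001]
force: [-0.0, 0.3, -0.2]
grip_width: 0.4
grasp_force: 0.0
```

>>> {"fn": "step_arm", "kwargs": {
  "moves": [0, 0, -0.1, 0, 0, 0, 0, 0, -0.25, 0, 0, 0, 0, 0, -0.45, 0, 0, 0, 0, 0, -0.65, 0, 0, 0, 0, 0, -0.65, 0, 0, 0, 0, 0, -0.65, 0, 0, 0]
}}

```text
time: 20.1
eef_pos: [0.5378, 0.3, 0.1979]
tcp_rot: [3.128, 0.295, 0.003]
force: [0.8, 0.3, -1.1]
grip_width: 0.402
grasp_force: 0.0
```

Run:
```python
from h import *
s=ctrl.observe();print(s['eef_pos'],s['grasp_force'],s['force'])
for n in ('scene','side','wrist'):
    d=grab(n);P=pts(d);hsv=cv2.cvtColor(d['image'],cv2.COLOR_RGB2HSV)
    box=(np.hypot(P[...,0]-.538,P[...,1]-.3)<.085)&(abs(P[...,2]-.055)<.007)&(hsv[...,1]<70)&(hsv[...,2]>60)
    k,l,st,_=cv2.connectedComponentsWithStats(box.astype(np.uint8));i=1+st[1:,4].argmax();Q=P[l==i]
    A=np.c_[Q[:,:2]-Q[:,:2].mean(0),np.ones(len(Q))];c=np.linalg.lstsq(A,Q[:,2],rcond=None)[0]
    print(n,len(Q),c,cv2.minAreaRect(Q[:,:2].astype(np.float32)))
```

```text
[0.53783618 0.29997388 0.19793435] 0.0 [ 0.81274369  0.28046331 -1.08405864]
scene 3369 [-0.00101075  0.00060661  0.05329708] ((0.5370094776153564, 0.29998883605003357), (0.11052139103412628, 0.10074204951524734), 11.429996490478516)
side 2762 [ 0.00105176 -0.00948807  0.05354098] ((0.5382571220397949, 0.3003650903701782), (0.11037629097700119, 0.10288766026496887), 11.390084266662598)
wrist 13599 [-0.00037666  0.00033717  0.05429468] ((0.5371724367141724, 0.3000245690345764), (0.11036118119955063, 0.10029929131269455), 10.926755905151367)
```

The plate lies flush: its face is at 53–54 mm, level and aligned with the nest.

```bash
python3 -c "from rig import ctrl;print(ctrl.finish_job())"
```

```text
the job is handed in; nothing more can be done
None
```

I handed the job in at about 20 s of the 72 s: the disc lies flat in the pocket, and the plate is pressed past the catches, measures flush and level on the nest, and is released; the judge's result was not shown.

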